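# Shut the jar mill's spring guard and switch its isolator on

### The job

Get the glaze mill ready to run: press the red spring-loaded guard fully down onto its stop and, while you hold it down, swing the yellow latch right across over its front rail so that the latch alone keeps it shut. Then turn the red isolator handle anticlockwise (seen from above) all the way to its on stop, and let go. Do not let the guard fly back open, press it with undue force (keep it well below 60 N), or disturb the glaze pot, bottle and mug standing about.

Things in the scene. Friction and masses are not known exactly. Their poses are not given: they have to be found in the camera images.
- mill: bench jar mill, white housing 330 (x) x 360 (y) x 130 mm, fixed; place, yaw and height vary. Origin: under the housing (mill x -185 to 145), 6 to 18 mm above the table. Axes: x from front deck to rear hinge (away from the robot at yaw 0), y left, z up; coordinates called 'mill' below are in this frame, mm. Front deck: mill x -185 to -65, top at mill z 120. Behind it a well with a white jar.
- guard: the red spring guard, a frame with wire mesh; origin on its hinge axis, which runs along mill y through mill (130, 0, 139). Its front rail, parallel to the hinge at a radius of 180 mm, is a flat-topped bar 20 (across) x 300 x 12 mm. Shut: rail centre at mill (-50, 0, 139), top at mill z 145, front edge at mill x -60. Open, the rail stands high over the well. To be pressed down, not grasped.
- rail_mid (a point): middle of the rail's top face, 6 mm above the rail's centre
- guard_angle (a joint): guard angle, rad: 0 = shut on its rigid stop, 0.95 = fully open (as it starts). A torsion spring drives it open: the push at the rail to hold it is about 4 N when open, 9 N when shut; past the stop the force rises steeply. Under the set latch it comes back up to 0.015 to 0.03 rad.
- latch (a joint): swing latch angle, rad, about the vertical pivot latch_pivot: 0 = parked, 0.86 = fully across (stop); grows anticlockwise from above. Starts at 0-0.06, stays where left (friction about 0.05 N m). Parked, its tongue points 49 deg clockwise from mill +x, its round end at mill (-75, -64); fully across it points to mill +x, over the rail. Swung across early, it blocks the guard.
- latch_tip (a point): top of the yellow tongue at the centre of its round end, 85 mm from the pivot axis. The tongue is a bar 12 wide and 18 high, its round end 16 mm across, underside at mill z 148, top at mill z 166: it passes only 3 mm above the shut rail, so the guard must be right on its stop. A finger reaching 12 mm or more in front of the rail's front edge meets the end and can sweep it across.
- latch_pivot (a point): latch pivot on the deck, at mill (-130, 0, 120), a dark hub 24 mm across, 47 mm high. A steel tail of the latch, 16 wide, at mill z 128 to 142, reaches 42 mm from the pivot on its left side and blocks the isolator's cam until the latch is across; the turned isolator then keeps the latch from swinging back.
- selector (a joint): isolator angle in rad, 0 = off (start, handle along mill x), 1.4 = on (stop); it grows anticlockwise from above about a vertical axis at mill (-130, 72). Friction about 0.06 N m, no spring. Blocked after 0.3 to 0.4 rad while the latch is parked.
- selector_grip (a point): centre of the top of the red isolator handle, a bar 56 long x 12 wide x 32 mm high, its top at mill z 197 and its underside at mill z 165, turning about the vertical axis through its middle; the point's x axis runs along the bar
- glaze_pot: small glaze jar with green lid, 36 mm across, 50 mm high, standing loose on the right part of the mill's front deck; origin at its base. Leave alone.
- oxide_bottle: bottle 64 mm across, 170 mm high, on the table beside the mill; origin at its base. Leave alone.
- test_mug: blue mug 76 mm across, 85 mm high, on the table beside the mill; origin at its base. Leave alone.

How it is judged:
On the way, in this order (a step that is already met when the one before it is completed fails the run):
1. the guard is pressed down onto its stop (value of joint guard_angle below 0.03 rad), for 0.1 s.
2. the latch is across and alone keeps the guard shut, the robot off the guard (value of joint latch above 0.7 rad and value of joint guard_angle below 0.06 rad and value of joint selector below 0.6 rad and contact force between each of the fingers, the arm and guard below 0.3 N), for 0.2 s.
At the end, for the whole second after the job is handed in: guard shut (within 0.06 rad) under the latch, latch across (beyond 0.7 of 0.86 rad), isolator on (beyond 1.25 of 1.4 rad), all at rest and nothing touched by the robot (value of joint guard_angle between -0.02 and 0.06 rad and value of joint latch above 0.7 rad and value of joint selector above 1.25 rad and velocity of joint each of selector, guard_angle below 0.05 rad/s).
It fails at once if the guard flies back open (faster than 4 rad/s) (velocity of joint guard_angle above 4 rad/s).
It fails at once if the guard is pressed harder than 60 N (contact force between any of the fingers, the arm and guard above 60 N).
It fails at once if the glaze pot is pushed or tipped (distance of glaze_pot from where it was at the start of the episode above 0.02 m or angle between glaze_pot's own z axis and vertical above 0.4 rad).
It fails at once if the bottle or the mug is pushed or tipped (distance of any of oxide_bottle, test_mug from where it was at the start of the episode above 0.02 m or angle between any of oxide_bottle, test_mug's own z axis and vertical above 0.4 rad).
It fails at once if the isolator is forced past its interlock while the latch is not across (value of joint selector above 0.8 rad and value of joint latch below 0.4 rad).
It also fails if it takes over 72 s, if anything falls off the work surface, if the arm or the gripper's body presses on something with over 40 N, if the wrist force passes 120 N, or if a joint passes its speed limit or range.

### The arm

A 7-joint arm with a two-finger parallel gripper is mounted at the origin on the work surface. World frame = base frame: x ahead of the robot, y to its left, z up, the work surface at z = 0. Lengths are in m, angles in rad, forces in N, time in s.
With the tool pointing down it reaches from about 0.35 to 0.9 m from the base axis. Payload 8.1 kg.
Tool frame: the origin (TCP) lies at the very end of the fingers, on their centre line; the grasp point (between the pads) lies 19 mm behind it; z points along the fingers, y is the line along which they close (so a half turn about z gives the same grasp; the last joint's range is limited). The gripper opens to 85 mm and grips with 20 to 120 N. Pads are 22 mm wide; open, the fingers measure 114 mm over their backs; the gripper's body (76 mm by 85 mm) begins 54 mm behind the grasp point. The pads swing forward as they close: fully open they stand 13 mm farther back than shut.
Start: joints at [1.114, 0.434, 0.025, 1.573, -0.012, 1.134, -0.075], TCP at [0.217, -0.586, 0.231] pointing down, gripper open.
Joint ranges: [-2.62, 2.62], [-0.44, 2.09], [-1.27, 1.32], [0.08, 2.57], [-1.32, 4.46], [0.12, 2], [-2.74, 2.74]. Speed limits (rad/s): [2.22, 2.22, 3.01, 3.01, 3.14, 3.14, 3.14].

### API

Orientations are given as a rotation vector (axis times angle).
In Python, from cell import manip gives the robot as it stands. The module is installed in compiled form; this text tells all that it offers.
- The arm moves only by the tool apply_moves, never from a script. Its argument "deltas" is a list of rows, each a list of 2 entries, a list of its own where there are three numbers: the shift along the world's x, y, z in mm, then the turn about the world's z in degrees. In form: [[[dx, dy, dz], twist], ...]. A call has exactly 8 rows; each row shifts and turns the commanded pose from where the row before left it; what a row does not reach is not made up. A row lasts 1/8 s, in which the tool goes at most 62.5 mm and 10.7 degrees, less where a joint would pass 70% of its speed; a pose out of reach is approached as far as the arm can. A call with a gripper value outside its range is refused whole. "gripper" is the opening, from -1 (shut) to 1 (fully open), set as the call begins (left out, the last holds). The fingers move at their own pace and stop on an object; "grip_force" is the grip in N (left out, the last holds). Time passes only in rows, so rows that do not move let the fingers close, or fill a call up. It gives the time, the measured TCP pose, the force, the opening and the grip force at its end, in the units of the state.
- manip.get_state(): the state, without advancing time (a new reading comes with each control period).
- manip.camera(name): name is "side" or "top" or "wrist"; returns the picture (480x640x3 uint8, red, green, blue); there is no depth.
- manip.camera_info(name): a dict with "vfov" (degrees; the focal length in pixels is half the picture's height over the tangent of half this angle, whatever the lens; pixels are square), "cx", "cy" (the principal point, pixels), "k1" (the pictures are not rectified: a ray, as slopes to the right and down, at radius r is drawn at 1 + k1 r^2 times it, then the intrinsics apply), "view" (4x4, takes a point from world to camera coordinates). Camera axes: x right, y up, looking along -z (the intrinsics and any distortion apply to the point x, -y, -z); pixel columns grow to the right and rows downward; lengths in m; the calibration is good to about 2 mm. A picture is of the moment at which its call begins: read the wrist's pose just before it. camera_info takes no time and is no camera call; for the wrist camera it gives the pose at the moment of the call.
- manip.sign_off(): hands the job in; it is judged then, once.
The state is a dict: "time": time; "joint_pos": joint angles; "qvel": joint speeds; "joint_torque": joint torques, N m; "ee_pos": TCP position; "eef_rot": TCP orientation; "wrist_force": force on the tool from outside, world axes, zero at the start; "moment": the same for the moment, N m; "width": finger opening in m; "grip_force": force on a finger pad.
Only numpy, scipy, OpenCV 4.12 (cv2) and the standard library are available. Lean on these libraries where they do the work, as an engineer would, in place of code of your own. Each camera call takes 0.05 s, during which the arm holds its last target. There are 200 camera calls.

## Working session

There is one attempt and no reset: what is moved stays moved. The work goes in short steps, Python scripts to look and compute and a tool call to move; the robot and the scene stay as the last step left them, time stands still between calls to the robot, and variables do not carry over. Pictures are saved under pics/ and viewed, at most 12 in all, crops included, and the job is handed in when it is done.

Besides the shell and the picture viewer there is one more tool, called after ">>>" as name(argument=value, ...) on one line, values as JSON. apply_moves: Moves the arm, as the interface text tells. Its arguments: {"type":"object","properties":{"deltas":{"type":"array","items":{"type":"array"}},"gripper":{"type":"number"},"grip_force":{"type":"number"}},"required":["deltas"]}

```bash
mkdir -p pics; cat > h.py <<'E'
import numpy as np, cv2
from cell import manip
def snap(n,f):
    cv2.imwrite('pics/'+f,cv2.cvtColor(manip.camera(n),cv2.COLOR_RGB2BGR))
def K(i):
    f=240/np.tan(np.radians(i['vfov'])/2); return f
def proj(i,p):
    c=(np.array(i['view'])@np.append(p,1))[:3]; s=np.array([c[0],-c[1]])/-c[2]
    s=s*(1+i['k1']*(s@s)); return s*K(i)+[i['cx'],i['cy']]
def ray(i,uv):
    d=(np.array(uv,float)-[i['cx'],i['cy']])/K(i); s=d.copy()
    for _ in range(30): s=d/(1+i['k1']*(s@s))
    V=np.array(i['view']);R=V[:3,:3]; return -R.T@V[:3,3], R.T@np.array([s[0],-s[1],-1])
def atz(i,uv,z):
    o,d=ray(i,uv); return o+d*(z-o[2])/d[2]
E
python3 - <<'E'
from h import *
s=manip.get_state(); print(s)
for n in('side','top','wrist'):
    i=manip.camera_info(n); print(n,{k:i[k] for k in i if k!='view'},ray(i,(320,240)))
    snap(n,n+'0.png')
E
```

```text
{'time': 0.0, 'joint_pos': array([ 1.11441388,  0.43520272,  0.02498002,  1.57410698, -0.01162003,
        1.13399061, -0.07508818]), 'qvel': array([ 0.00259049, -0.00017677, -0.00073018, -0.00049136, -0.0003096 ,
        0.00129571,  0.00081154]), 'joint_torque': array([-1.93073014e-03, -6.70474863e+01,  1.02479730e+00, -3.16209912e+01,
        1.57576968e-02,  1.26359548e-02, -6.06357094e-05]), 'ee_pos': array([ 0.21630325, -0.5858357 ,  0.2305348 ]), 'eef_rot': array([-3.09110259e+00, -5.52447934e-01,  6.25597705e-04]), 'wrist_force': array([ 0.10036578,  0.12776317, -0.52584783]), 'moment': array([ 0.01252654, -0.00891615,  0.04639198]), 'grip_force': 0.0, 'width': 0.08538898535438752}
side {'vfov': 56.36465168795586, 'cx': 319.07983256157974, 'cy': 233.26581329523415, 'k1': 0.007119794540101784} (array([ 1.0308331 , -0.35979275,  1.1458102 ]), array([-0.3740749 ,  0.30413765, -0.87624112]))
top {'vfov': 47.682800361791124, 'cx': 315.47328405244343, 'cy': 229.11715604315864, 'k1': -0.14694041680000583} (array([4.32361970e-01, 8.51346430e-04, 1.65755806e+00]), array([ 0.08104095, -0.01750787, -0.99679332]))
wrist {'vfov': 58.58858144041855, 'cx': 311.4129398034693, 'cy': 236.22833657723393, 'k1': -0.012653994128327871} (array([ 0.289285  , -0.55876715,  0.37337734]), array([-0.28838051, -0.12633838, -0.9493977 ]))
```

View pics/top0.png

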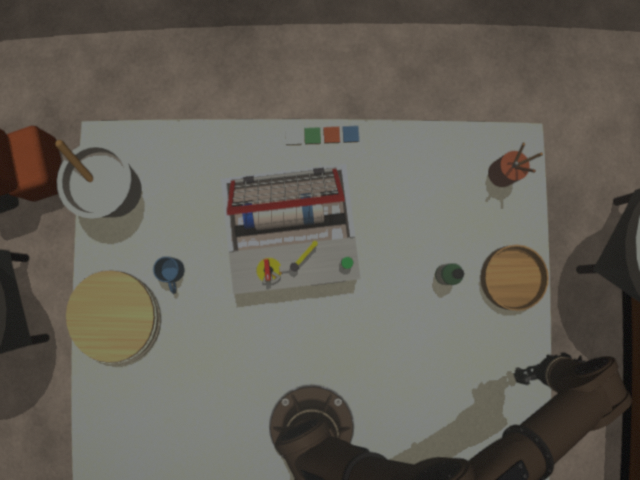

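View pics/side0.png

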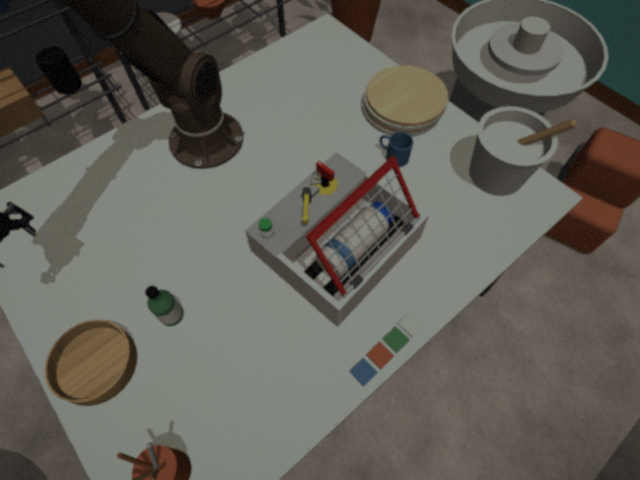

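Both views show the mill ahead of the base, its front deck at top-view rows 240-300 and columns 230-358. The latch is near (305,255), the isolator near (267,270) and the pot near (347,264). The mug is at the left and the bottle at the right. I'll enlarge both views.

```bash
python3 - <<'E'
import cv2
a=cv2.imread('pics/top0.png')[155:311,215:375]; cv2.imwrite('pics/topc.png',cv2.resize(a,None,fx=5-.2,fy=3.8+1-1e-9-.0,interpolation=cv2.INTER_CUBIC)[:600] if 0 else cv2.resize(a,(615,600),interpolation=cv2.INTER_CUBIC))
b=cv2.imread('pics/side0.png')[140:330,235:435]; cv2.imwrite('pics/sidec.png',cv2.convertScaleAbs(cv2.resize(b,(632,600),interpolation=cv2.INTER_CUBIC),alpha=1.4))
E
```

```text
(no output)
```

View pics/topc.png

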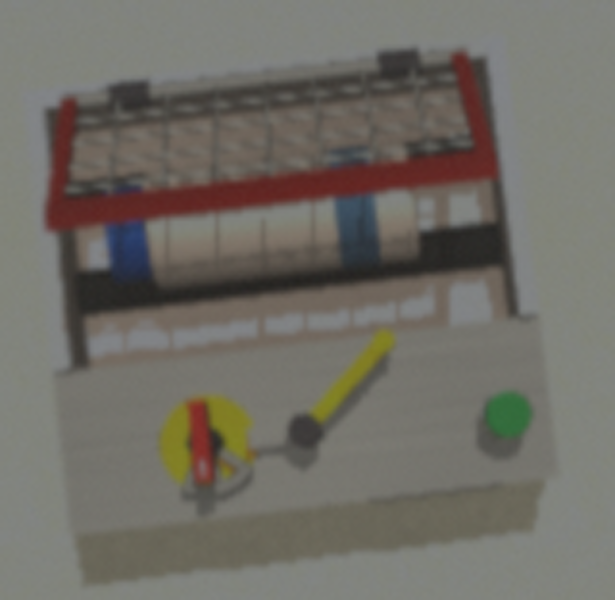

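View pics/sidec.png

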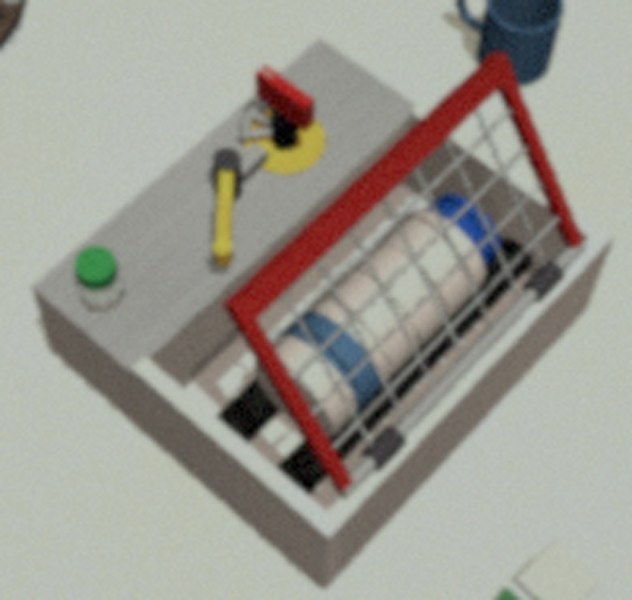

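Top crop: deck corners are at (78,533), (555,473), (55,370) and (538,318), the hub at (305,430) and the tongue tip at (388,340). The isolator bar is centred near (200,440) and the pot lid at (508,414). Side crop: deck corners are at (320,40) and (37,290), the hub at (227,158), the tip near (222,245) and the housing's rear corners at (325,535) and (610,240). Next I fit the pose.

```bash
cat > fit.py <<'E'
from h import *
from scipy.optimize import least_squares
T=manip.camera_info('top');S=manip.camera_info('side')
t=lambda u,v:np.array([215+u/3.844-.4,155+v/3.846-.4]); s=lambda u,v:np.array([235+u/3.16-.4,140+v/3.158-.4])
o=[(T,(-185,180,120),t(78,533)),(T,(-185,-180,120),t(555,473)),(T,(-65,180,120),t(55,370)),(T,(-65,-180,120),t(538,318)),
(T,(-130,0,167),t(305,430)),(T,(-130,72,197),t(200,438)),
(S,(-185,180,120),s(320,40)),(S,(-185,-180,120),s(37,290)),(S,(-130,0,167),s(227,158)),(S,(145,-180,130),s(325,535)),(S,(145,180,130),s(610,240)),(S,(-130,72,197),s(285,93))]
def W(p,m):
    c,q=np.cos(p[2]),np.sin(p[2]); x,y,z=np.array(m)/1e3
    return np.array([p[0]+c*x-q*y,p[1]+q*x+c*y,p[3]+z])
def tip(p,m=85): 
    a=-np.radians(49)+p[4]; return (-130+m*np.cos(a),m*np.sin(a),166)
def rail(p,y,a=.95): return (130-180*np.cos(a)+6*np.sin(a)*0,y,139+180*np.sin(a))
def res(p):
    r=[proj(c,W(p,m))-uv for c,m,uv in o]
    r+=[proj(T,W(p,tip(p)))-t(388,341),proj(S,W(p,tip(p)))-s(222,245)]
    return np.ravel(r)
r=least_squares(res,[.5,0,.1,.012,.03],loss='soft_l1')
if __name__=='__main__':
    print(r.x.round(4)); print(r.fun.reshape(-1,2).round(1))
    p=r.x
    for k in(20,60): 
        pass
    print('pot',atz(T,t(508,414),p[3]+.17))
    for n,m in dict(hub=(-130,0,167),tip=tip(p),sel=(-130,72,197),railopen=rail(p,0),railshut=(-50,0,145)).items(): print(n,W(p,m).round(4))
    print('rail px',[((proj(T,W(p,rail(p,y)))+.4-[215,155])*3.845).round() for y in(-150,150)])
    for n,m in dict(mug=(T,(168,270),.085),bot=(T,(452,273),.17)).items(): print(n,atz(*m).round(3))
E
python3 fit.py
```

```text
[ 0.6094  0.0609  0.1185  0.0082 -0.0041]
[[-1.8  0.5]
 [ 1.4  1.4]
 [-0.2  0.5]
 [ 0.6 -0.5]
 [ 0.1  0. ]
 [ 0.3  0.7]
 [ 0.5 -0. ]
 [-1.7 -0.5]
 [ 0.1  1.2]
 [ 0.8  2.2]
 [ 1.8  0.1]
 [ 0.3 -1.3]
 [-0.4  0.3]
 [-0.1  1.3]]
pot [ 0.49202191 -0.09816423  0.17821461]
hub [0.4803 0.0456 0.1752]
tip [ 0.5431 -0.0118  0.1742]
sel [0.4718 0.1171 0.2052]
railopen [0.6345 0.0639 0.2936]
railshut [0.5598 0.055  0.1532]
rail px [array([499., 164.]), array([ 48., 216.])]
mug [0.471 0.416 0.085]
bot [ 0.463 -0.391  0.17 ]
```

>>> apply_moves(deltas=[[[0, 0, 40], 0], [[0, 0, 40], 5], [[0, 0, 40], 5], [[15, 20, 30], 5], [[25, 32, 0], 5], [[30, 38, 0], 5], [[30, 38, 0], 5], [[30, 38, 0], 5]], gripper=-1)

```text
time: 1.15
ee_pos: [0.3472, -0.4189, 0.3812]
eef_rot: [-2.781, -1.461, 0.0]
wrist_force: [0.4, -0.5, -1.2]
width: 0.0001
grip_force: 0.0
```

>>> apply_moves(deltas=[[[34, 43, 0], 5], [[34, 43, 0], 5], [[34, 43, 0], 5], [[34, 43, 0], 5], [[34, 43, 0], 5], [[34, 43, 0], 5], [[34, 43, 0], 5], [[34, 43, 0], 6]])

```text
time: 2.15
ee_pos: [0.6193, -0.0751, 0.3811]
eef_rot: [-2.094, -2.342, 0.001]
wrist_force: [0.2, -1.5, 0.1]
width: -0.0003
grip_force: 0.0
```

```bash
python3 - <<'E'
from h import *
from fit import W,r,tip,rail
p=r.x
s=manip.get_state(); print(s['ee_pos'],s['joint_pos'].round(2))
i=manip.camera_info('wrist'); snap('wrist','w1.png')
e=s['ee_pos'];
for n,m in dict(hub=(-130,0,167),tip=tip(p),sel=(-130,72,197),dfr=(-185,-180,120),drr=(-65,-180,120)).items(): print(n,proj(i,W(p,m)).round())
print('tcp',proj(i,e).round())
for a in (.95,.8,.6,.4,.2,.1,0): print(a,W(p,(130-190*np.cos(a)+6*np.sin(a),-100,139+190*np.sin(a)+6*np.cos(a))).round(4))
E
```

```text
[ 0.61931497 -0.07505639  0.38111241] [ 0.34  0.4  -0.48  1.29  0.18  1.49 -0.01]
hub [144.  19.]
tip [225. 109.]
sel [ 112. -116.]
dfr [128. 233.]
drr [252. 232.]
tcp [313. 319.]
0.95 [ 0.6454 -0.0355  0.3053]
0.8 [ 0.6232 -0.0381  0.2877]
0.6 [ 0.598  -0.0411  0.2594]
0.4 [ 0.5789 -0.0434  0.2267]
0.2 [ 0.5666 -0.0449  0.1908]
0.1 [ 0.5632 -0.0453  0.1722]
0 [ 0.5617 -0.0455  0.1532]
```

View pics/w1.png

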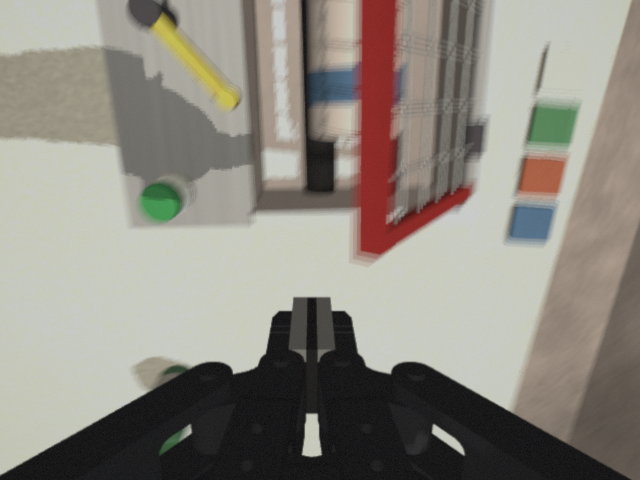

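The wrist view shows the hub at (150,10), the tongue tip at (227,98), deck corners at (132,226) and (250,224), and the open rail at columns 358-395. The closed fingertips are only about 13 mm thick along the closing line but 22 mm wide. I'll turn 90° back so the 22 mm lies across the rail.

>>> apply_moves(deltas=[[[0, 5, 0], -10], [[0, 5, 0], -10], [[0, 5, 0], -10], [[0, 5, 0], -10], [[5, 5, 0], -10], [[5, 5, 0], -10], [[5, 5, 0], -10], [[5, 5, 0], -10]])

```text
time: 3.2
ee_pos: [0.6385, -0.0363, 0.3809]
eef_rot: [3.111, 0.435, -0.001]
wrist_force: [0.2, -0.3, 0.3]
width: 0.0
grip_force: 0.0
```

>>> apply_moves(deltas=[[[0, 0, 0], -9.6], [[0, 0, 0], 0], [[0, 0, 0], 0], [[0, 0, 0], 0], [[0, 0, 0], 0], [[0, 0, 0], 0], [[0, 0, 0], 0], [[0, 0, 0], 0]])

```text
time: 4.2
ee_pos: [0.6385, -0.0363, 0.3813]
eef_rot: [3.136, 0.183, -0.0]
wrist_force: [0.1, 0.5, 0.4]
width: 0.0002
grip_force: 0.0
```

```bash
python3 - <<'E'
from h import *
from fit import W,r,tip,rail
p=r.x
s=manip.get_state(); print(s['ee_pos'],s['eef_rot'],s['joint_pos'].round(2),s['wrist_force'])
i=manip.camera_info('wrist'); snap('wrist','w2.png')
import pickle; pickle.dump((i,s),open('w2.pkl','wb'))
for n,m in dict(hub=(-130,0,167),tip=tip(p),sel=(-130,72,197),dfr=(-185,-180,120),drr=(-65,-180,120)).items(): print(n,proj(i,W(p,m)).round())
for a in(-11,0,11): print('tcp',proj(i,s['ee_pos']+np.array([a/1e3,0,0])).round())
E
```

```text
[ 0.63849592 -0.03632616  0.38129993] [ 3.13621515e+00  1.82840370e-01 -1.21125085e-04] [ 0.09  0.4  -0.19  1.27  0.07  1.48 -1.54] [0.10822176 0.50395725 0.41616067]
hub [205. 351.]
tip [272. 297.]
sel [115. 370.]
dfr [386. 371.]
drr [392. 268.]
tcp [309. 343.]
tcp [312. 317.]
tcp [316. 291.]
```

View pics/w2.png

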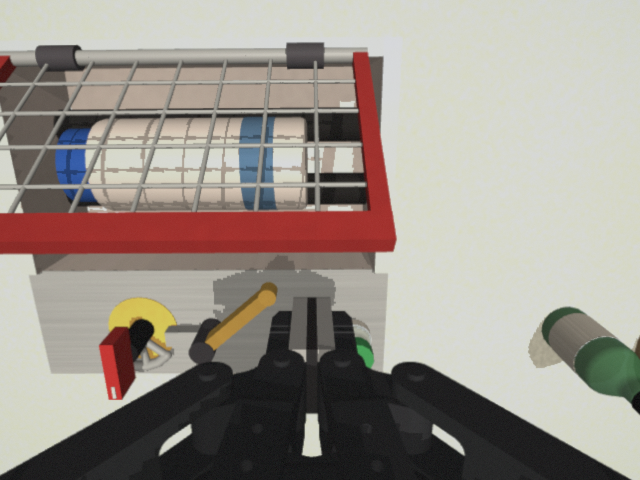

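The second wrist view is close to the fit: tip at (269,290), deck corners at (387,271) and (382,371), hub top near (204,349). There is a shift of about 4 mm toward +y, so I'll refit with both wrist views.

```bash
cat > fit2.py <<'E'
import pickle, fit
from fit import *
from scipy.spatial.transform import Rotation as Ro
i2,s2=pickle.load(open('w2.pkl','rb'))
def M(s): 
    A=np.eye(4);A[:3,:3]=Ro.from_rotvec(s['eef_rot']).as_matrix();A[:3,3]=s['ee_pos'];return A
i1=dict(i2); i1['view']=np.array(i2['view'])@M(s2)@np.linalg.inv(M(dict(eef_rot=[-2.094,-2.342,.001],ee_pos=[.6193,-.0751,.3811])))
w=[(i1,(-130,0,167),(148,10)),(i1,None,(228,98)),(i1,(-185,-180,120),(132,226)),(i1,(-65,-180,120),(250,224)),
(i2,(-130,0,167),(204,348)),(i2,None,(269,290)),(i2,(-185,-180,120),(382,371)),(i2,(-65,-180,120),(387,271)),(i2,(-185,180,120),(53,374)),(i2,(-65,180,120),(31,275))]
res0=fit.res
def res(p):
    a=[(proj(c,W(p,m if m else tip(p)))-uv)/2.5 for c,m,uv in w]
    return np.r_[res0(p),np.ravel(a)]
r2=least_squares(res,r.x,loss='soft_l1')
if __name__=='__main__':
    p=r2.x
    print(p.round(4)); print((r2.fun.reshape(-1,2)[14:]*2.5).round(1)); print(r2.fun.reshape(-1,2)[:14].round(1).tolist())
    for n,m in dict(hub=(-130,0,167),tip=tip(p),sel=(-130,72,197)).items(): print(n,W(p,m).round(4))
    for a in (.95,.8,.6,.4,.2,.1,0): print(a,W(p,(130-190*np.cos(a)+6*np.sin(a)-5.5,-100,139+190*np.sin(a)+6*np.cos(a))).round(4))
E
python3 fit2.py
```

```text
[0.6084 0.0634 0.1192 0.0048 0.0301]
[[-4.4  4.7]
 [-1.3  3.5]
 [-3.5  2.4]
 [ 1.2  3.5]
 [-0.2  1.7]
 [-1.3  3.7]
 [ 1.1 -1.8]
 [ 2.  -4.1]
 [ 1.4 -4.7]
 [ 1.  -7.5]]
[[-2.5, 0.9], [0.4, 1.7], [-0.9, 1.0], [-0.4, -0.1], [-0.8, 0.4], [-0.5, 1.1], [0.8, 0.1], [-0.9, -0.6], [0.6, 1.2], [1.3, 1.7], [1.9, -0.0], [0.7, -1.2], [-2.1, 0.1], [1.6, 1.3]]
hub [0.4793 0.0479 0.1718]
tip [ 0.544  -0.0072  0.1708]
sel [0.4708 0.1194 0.2018]
0.95 [ 0.639  -0.0337  0.3018]
0.8 [ 0.6168 -0.0364  0.2843]
0.6 [ 0.5916 -0.0394  0.256 ]
0.4 [ 0.5725 -0.0417  0.2233]
0.2 [ 0.5602 -0.0431  0.1874]
0.1 [ 0.5568 -0.0435  0.1687]
0 [ 0.5553 -0.0437  0.1498]
```

>>> apply_moves(deltas=[[[0, 0, -15], 0], [[0, 0, -15], 0], [[0, 0, -15], 0], [[0, 0, -15], 0], [[0, 0, -12], 0], [[-4, 0, -6], 0], [[-8, -1, -7], 0], [[-8, -1, -7], 0]])

```text
time: 5.25
ee_pos: [0.6188, -0.0387, 0.2909]
eef_rot: [3.136, 0.182, 0.004]
wrist_force: [-3.0, -0.5, 9.4]
width: -0.0002
grip_force: 4.8
```

>>> apply_moves(deltas=[[[-7, -1, -7], 0], [[-7, -1, -7], 0], [[-6, -1, -7], 0], [[-6, -1, -7], 0], [[-5, -1, -8], 0], [[-5, -1, -8], 0], [[-5, -1, -8], 0], [[-5, 0, -8], 0]])

```text
time: 6.25
ee_pos: [0.5728, -0.0445, 0.2303]
eef_rot: [-3.136, -0.184, -0.003]
wrist_force: [0.7, 1.2, 6.8]
width: -0.0002
grip_force: 3.1
```

>>> apply_moves(deltas=[[[-3, 0, -8], 0], [[-2, 0, -8], 0], [[-2, 0, -8], 0], [[-2, 0, -8], 0], [[-2, 0, -8], 0], [[-2, 0, -8], 0], [[-1, 0, -8], 0], [[-1, 0, -7], 0]])

```text
time: 7.25
ee_pos: [0.5572, -0.0463, 0.1668]
eef_rot: [3.135, 0.181, 0.0]
wrist_force: [-3.7, -2.5, 7.6]
width: -0.0
grip_force: 3.9
```

```bash
python3 - <<'E'
from h import *
from fit2 import W,r2,tip
p=r2.x
s=manip.get_state(); print(s['ee_pos'],s['wrist_force'])
i=manip.camera_info('wrist'); snap('wrist','w3.png')
e=s['ee_pos']
for n,m in dict(hub=(-130,0,167),tip=tip(p)).items(): print(n,proj(i,W(p,m)).round())
E
```

```text
[ 0.55719338 -0.04625413  0.16679118] [-3.72787058 -2.53544765  7.61495958]
hub [ 64. 467.]
tip [204. 343.]
```

View pics/w3.png

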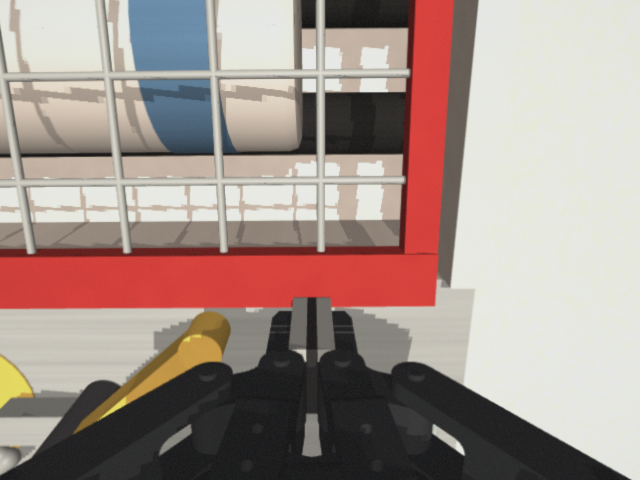

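The rail's front edge is at row 306, with the fingertips (columns 293-332, from row 297) overlapping it by about 4 mm. The tongue's end, near (205,345), is clear to the left and beside the overhanging part. I'll press on down.

>>> apply_moves(deltas=[[[-0.5, 0, -3], 0], [[-0.5, 0, -3], 0], [[0, 0, -3], 0], [[0, 0, -2], 0], [[0, 0, -1], 0], [[0, 0, 0], 0], [[0, 0, 0], 0], [[0, 0, 0], 0]])

```text
time: 8.3
ee_pos: [0.5564, -0.0463, 0.1551]
eef_rot: [3.135, 0.181, 0.001]
wrist_force: [-3.1, -3.2, 7.7]
width: -0.0002
grip_force: 3.8
```

>>> apply_moves(deltas=[[[0, 0, -1], 0], [[0, 0, -1], 0], [[0, 0, 0], 0], [[0, 0, -1], 0], [[0, 0, 0], 0], [[0, 0, 0], 0], [[0, 0, 0], 0], [[0, 0, 0], 0]])

```text
time: 9.3
ee_pos: [0.5565, -0.0463, 0.1537]
eef_rot: [3.135, 0.181, 0.003]
wrist_force: [-9.6, -3.4, 24.0]
width: 0.0002
grip_force: 12.3
```

>>> apply_moves(deltas=[[[-0.6, 5, 0], 0], [[-0.6, 5, 0], 0], [[-0.6, 5, 0], 0], [[-0.6, 5, 0], 0], [[-0.6, 5, 0], 0], [[-0.6, 5, 0], 0], [[-0.6, 5, 0], 0], [[-0.6, 5, 0], 0]])

```text
time: 10.3
ee_pos: [0.5617, -0.014, 0.1551]
eef_rot: [3.128, 0.17, 0.031]
wrist_force: [31.9, -28.5, -3.5]
width: -0.0002
grip_force: 24.2
```

```bash
python3 - <<'E'
from h import *
s=manip.get_state(); print(s['ee_pos'],s['wrist_force'],s['moment'])
snap('wrist','w4.png'); snap('side','s4.png')
a=cv2.imread('pics/w4.png'); b=cv2.imread('pics/s4.png')[150:300,230:400]
c=np.hstack([cv2.resize(a,(400,300)),cv2.resize(b,(340,300),interpolation=cv2.INTER_CUBIC)]); cv2.imwrite('pics/c4.png',c)
E
```

```text
[ 0.56171063 -0.01395627  0.15508329] [ 31.88671584 -28.5108906   -3.51535854] [-6.05785865 -6.61702091 -0.25843675]
```

View pics/c4.png

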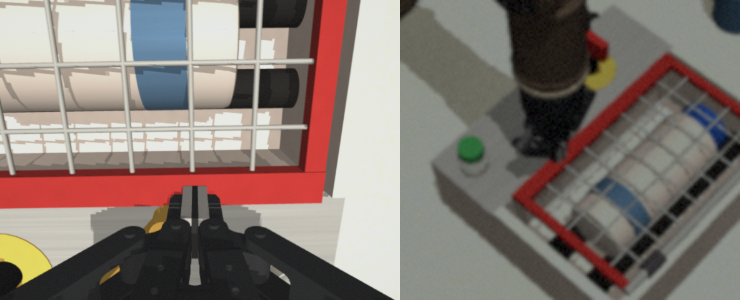

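The guard is still down and the finger is against the tongue, but it jammed. The reaction points along the tongue, about -49° in the mill frame, so the pad friction is high. I should follow the tongue's arc (+x and +y) instead of pushing straight along +y.

>>> apply_moves(deltas=[[[2, 0, 0], 0], [[2, 0, 0], 0], [[2, 0, 0], 0], [[2, 0, 0], 0], [[2, 0, 0], 0], [[2, 0, 0], 0], [[0, 0, 0], 0], [[0, 0, 0], 0]])

```text
time: 11.4
ee_pos: [0.5666, -0.0097, 0.1542]
eef_rot: [3.132, 0.176, 0.01]
wrist_force: [0.1, -12.7, 18.9]
width: 0.0002
grip_force: 15.0
```

>>> apply_moves(deltas=[[[1, 4, 0], 0], [[1, 4, 0], 0], [[1, 4, 0], 0], [[1, 4, 0], 0], [[0.5, 4, 0], 0], [[0.5, 4, 0], 0], [[0, 4, 0], 0], [[0, 4, 0], 0]])

```text
time: 12.4
ee_pos: [0.5778, 0.0231, 0.1548]
eef_rot: [3.133, 0.175, 0.029]
wrist_force: [24.6, -10.6, -1.6]
width: -0.0
grip_force: 17.3
```

The tongue is now well over the rail. I'll unload sideways, back off, lift slowly so the latch takes the guard, and then look.

>>> apply_moves(deltas=[[[4, -1, 0], 0], [[3, -2, 0], 0], [[0, -3, 0], 0], [[0, -3, 0], 0], [[0, -3, 1], 0], [[0, 0, 2], 0], [[0, 0, 2], 0], [[0, 0, 2], 0]])

```text
time: 13.4
ee_pos: [0.5757, 0.0145, 0.1584]
eef_rot: [3.136, 0.182, 0.0]
wrist_force: [-0.6, 0.1, -1.0]
width: 0.0001
grip_force: 0.3
```

>>> apply_moves(deltas=[[[0, 0, 3], 0], [[0, 0, 5], 0], [[0, 0, 10], 0], [[0, 0, 10], 0], [[0, 0, 10], 0], [[0, 0, 10], 0], [[0, 0, 0], 0], [[0, 0, 0], 0]])

```text
time: 14.4
ee_pos: [0.5756, 0.0146, 0.2061]
eef_rot: [3.136, 0.183, -0.001]
wrist_force: [-0.3, -0.9, 0.1]
width: -0.0002
grip_force: 0.0
```

```bash
python3 - <<'E'
from h import *
import pickle
from fit2 import W,r2,tip
p=r2.x
s=manip.get_state(); print(s['ee_pos'],s['wrist_force'])
i=manip.camera_info('wrist'); snap('wrist','w5.png'); pickle.dump((i,s),open('w5.pkl','wb'))
for L in (.5,.6,.7,.86): q=p.copy();q[4]=L; print(L,proj(i,W(q,tip(q))).round())
print(proj(i,W(p,(-130,0,167))),proj(i,W(p,(-130,72,197))))
E
```

```text
[0.57555605 0.01463708 0.20611994] [-0.32950662 -0.86831188  0.14148794]
0.5 [280. 303.]
0.6 [262. 298.]
0.7 [244. 295.]
0.86 [214. 293.]
[226.41425224 443.40019046] [ 55.37503477 493.45249178]
```

View pics/w5.png

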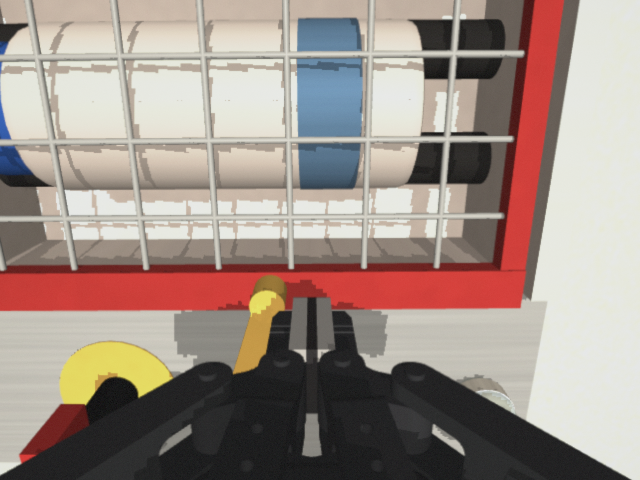

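The guard is shut under the tongue, whose end is at about (267,300), so the latch is near 0.57 rad. I'll finish the sweep from in front of the rail, clear of the guard.

>>> apply_moves(deltas=[[[-12, -1.5, 0], 0], [[-12, -1.5, 0], 0], [[-12, -1.5, 0], 0], [[-10, -1, 0], 0], [[0, 0, -12], 0], [[0, 0, -12], 0], [[0, 0, -12], 0], [[0, 0, -9], 0]])

```text
time: 15.45
ee_pos: [0.5295, 0.0093, 0.16]
eef_rot: [-3.136, -0.183, 0.002]
wrist_force: [-0.1, -0.1, 0.8]
width: -0.0001
grip_force: 0.0
```

>>> apply_moves(deltas=[[[-0.5, 4, 0], 0], [[-0.5, 4, 0], 0], [[-0.5, 4, 0], 0], [[-0.5, 4, 0], 0], [[-0.5, 4, 0], 0], [[-0.5, 4, 0], 0], [[-0.5, 4, 0], 0], [[0, 0, 0], 0]])

```text
time: 16.45
ee_pos: [0.5278, 0.036, 0.1622]
eef_rot: [3.135, 0.181, 0.005]
wrist_force: [3.5, -5.2, -0.7]
width: -0.0
grip_force: 2.8
```

>>> apply_moves(deltas=[[[0, 2, 0], 0], [[0, 2, 0], 0], [[0, 2, 0], 0], [[0, 1, 0], 0], [[0, 0, 0], 0], [[0, 0, 0], 0], [[0, 0, 0], 0], [[0, 0, 0], 0]])

```text
time: 17.45
ee_pos: [0.5278, 0.0368, 0.1621]
eef_rot: [3.129, 0.172, 0.003]
wrist_force: [4.0, -22.4, 3.5]
width: 0.0002
grip_force: 11.8
```

The latch is on its stop. Now I back off, lift, open halfway and look at the handle.

>>> apply_moves(deltas=[[[0, -5, 0], 0], [[0, -10, 0], 0], [[0, 0, 20], 0], [[0, 0, 35], 0], [[0, 0, 35], 0], [[0, 0, 20], 0], [[-10, 15, 0], 0], [[-10, 15, 0], 0]])

```text
time: 18.45
ee_pos: [0.5047, 0.0607, 0.2704]
eef_rot: [-3.136, -0.184, 0.002]
wrist_force: [-0.1, -0.6, -0.7]
width: -0.0001
grip_force: 0.0
```

>>> apply_moves(deltas=[[[-12, 20, 0], 0], [[-12, 20, 0], 0], [[-13, 19, 0], 0], [[0, 0, 0], 0], [[0, 0, 0], 0], [[0, 0, 0], 0], [[0, 0, 0], 0], [[0, 0, 0], 0]], gripper=0.1)

```text
time: 19.45
ee_pos: [0.4694, 0.1179, 0.2713]
eef_rot: [3.136, 0.182, -0.0]
wrist_force: [-0.2, -0.3, 0.3]
width: 0.0466
grip_force: 0.0
```

```bash
python3 - <<'E'
from h import *
from fit2 import W,r2,tip
p=r2.x; p[4]=.86
s=manip.get_state(); print(s['ee_pos'],s['wrist_force'],s['width'])
i=manip.camera_info('wrist'); snap('wrist','w6.png')
for m in ((-130,0,167),(-130,72,197),(-102,72,197),(-158,72,197),tip(p)): print(proj(i,W(p,m)).round())
E
```

```text
[0.469382   0.11787801 0.27127344] [-0.19854971 -0.3391047   0.31120551] 0.04664006312772042
[431. 233.]
[309. 251.]
[309. 199.]
[310. 299.]
[442.  81.]
```

View pics/w6.png

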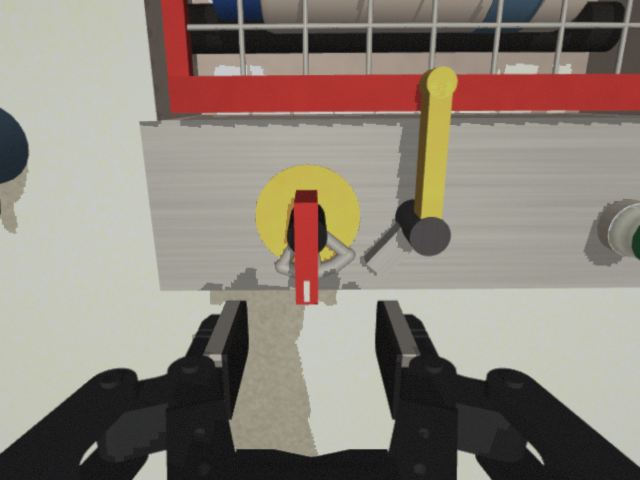

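The latch is fully across, with its tip at (442,80) over the rail. The handle top is centred near (307,253), between the fingers. I'll descend and grip.

>>> apply_moves(deltas=[[[1, 1, -15], 0], [[0, 0, -15], 0], [[0, 0, -15], 0], [[0, 0, -15], 0], [[0, 0, -15], 0], [[0, 0, -13], 0], [[0, 0, 0], 0], [[0, 0, 0], 0]])

```text
time: 20.5
ee_pos: [0.4705, 0.1193, 0.1836]
eef_rot: [-3.136, -0.183, -0.001]
wrist_force: [1.0, 0.3, 0.2]
width: 0.0469
grip_force: 0.0
```

>>> apply_moves(deltas=[[[0, 0, 0], 0], [[0, 0, 0], 0], [[0, 0, 0], 0], [[0, 0, 0], 0], [[0, 0, 0], 0], [[0, 0, 0], 0], [[0, 0, 0], 0], [[0, 0, 0], 0]], gripper=-1, grip_force=30)

```text
time: 21.5
ee_pos: [0.4704, 0.1207, 0.1839]
eef_rot: [-3.135, -0.185, -0.002]
wrist_force: [-0.9, 4.2, 2.5]
width: 0.0111
grip_force: 32.7
```

>>> apply_moves(deltas=[[[0, 1, 0], 5], [[0, 0, 0], 7], [[0, 0, 0], 7], [[0, 0, 0], 7], [[0, 0, 0], 7], [[0, 0, 0], 7], [[0, 0, 0], 7], [[0, 0, 0], 7]])

```text
time: 22.5
ee_pos: [0.4704, 0.1207, 0.1839]
eef_rot: [-2.708, -1.592, -0.002]
wrist_force: [-1.7, 2.7, 3.8]
width: 0.0114
grip_force: 32.8
```

>>> apply_moves(deltas=[[[0, 0, 0], 7], [[0, 0, 0], 7], [[0, 0, 0], 7], [[0, 0, 0], 5], [[0, 0, 0], 2], [[0, 0, 0], 0], [[0, 0, 0], 0], [[0, 0, 0], 0]])

```text
time: 23.5
ee_pos: [0.4705, 0.1207, 0.1839]
eef_rot: [-2.25, -2.193, -0.002]
wrist_force: [-2.5, 2.5, 6.3]
width: 0.0113
grip_force: 37.4
```

>>> apply_moves(deltas=[[[0, 0, 0], 0], [[0, 0, 0], 0], [[0, 0, 0], 0], [[0, 0, 0], 0], [[0, 0, 0], 0], [[0, 0, 0], 0], [[0, 0, 0], 0], [[0, 0, 10], 0]], gripper=0)

```text
time: 24.5
ee_pos: [0.4697, 0.12, 0.1932]
eef_rot: [-2.246, -2.195, 0.002]
wrist_force: [0.8, -0.1, 0.0]
width: 0.0428
grip_force: 0.0
```

>>> apply_moves(deltas=[[[0, 0, 15], 0], [[0, 0, 20], 0], [[0, 0, 20], 0], [[0, 0, 20], 0], [[0, 0, 20], 0], [[0, 0, 0], 0], [[0, 0, 0], 0], [[0, 0, 0], 0]])

```text
time: 25.5
ee_pos: [0.4698, 0.12, 0.2877]
eef_rot: [-2.247, -2.195, 0.002]
wrist_force: [0.5, 0.0, -0.5]
width: 0.0429
grip_force: 0.0
```

```bash
python3 - <<'E'
from h import *
snap('wrist','w7.png')
E
```

```text
(no output)
```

View pics/w7.png

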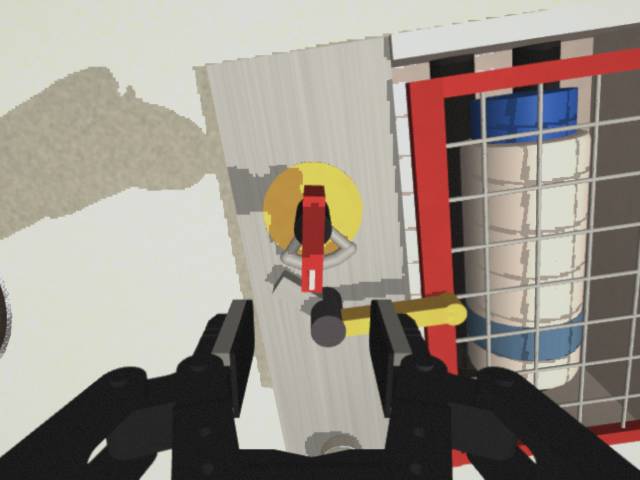

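The handle, from (313,187) to (313,290), is turned about 81° from off. The latch lies across the rail, with its tip at (455,312), and the guard is shut.

```bash
python3 -c "
from cell import manip
print(manip.sign_off())"
```

```text
the job is handed in; nothing more can be done
None
```

The glaze mill is ready and handed in: the guard is shut under the latch, the latch is fully across, the isolator is turned about 81° to its on stop, and the arm is clear; the sign-off returned no verdict.

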